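# Unlock a blind spacer and hold it hole-up

## Task

Slide the red grip of the transport lock all the way to its end stop, so that its steel plate no longer covers the spacer. Then take the spool-shaped spacer out of its orange V-cradle, turn it over until its blind hole faces straight up, and finish still holding it in the gripper, still and hole-up, over the cradle at least 10 cm above where it lay, with the lock left fully open. Leave the mug, the wrench, the square tube and the red magnet where they are.

Things in the scene. Friction and masses are not known exactly. Their poses are not given: they have to be found in the camera images.
- spacer: aluminium spool, about 0.2 kg, 56 mm long: square waist 32 x 32 mm, 36 mm long, between two round flanges 48 mm wide, 10 mm thick, whose flat outer faces (56 mm apart) are good to grip, from above or tilted. Origin at its centre; z axis along the spool, x axis out of the blind hole. It rests level in the V, hole sideways or underneath, and stays at the roll angle at which it is laid there.
- hole_mouth (a point): centre of the mouth of the spacer's blind hole, 16 mm from the spacer's centre: 18 mm wide, 20 mm deep, dark floor, in one flat of the square waist; the other three flats are plain
- cradle: fixed fixture: grey base 150 x 250 x 12 mm, orange 90 degree V (44 mm long, so each flange stands 6 mm out; 65 mm wide, 53 mm high), lock track beside it. Origin on the bench under the V's middle, 60 mm below a resting spacer's centre. z axis level, along the resting spacer, the way the lock opens; y axis down; x axis level, from the V to the track, 62 mm away.
- lock (a joint): travel of the transport lock along the cradle's z axis in m: 0 = shut, 0.140 = at its end stop, fully open. It moves against about 2 N of friction, stays where it is left, and starts at 0 to 0.025.
- lock_grip (a point): centre of the lock's red grip, a block 24 mm along the slide, 26 mm across, 34 mm high, 112 mm above the bench. It stands on a dark steel post (30 x 26 mm) on the track; a dark plate (44 mm along the slide, 6 mm thick, its top 94 mm above the bench) reaches from it over the spacer, to 15 mm past the spacer's middle, and blocks lifting until the lock is open.
- mug: yellow mug, 80 mm wide, 110 mm high; bystander
- wrench: steel wrench, 200 mm long, lying flat; bystander
- tube_offcut: grey square steel tube, 120 x 40 x 40 mm; bystander
- magnet: red block-shaped welding magnet, 90 x 18 x 60 mm high; bystander
Not all that is in view belongs to the job. There is more than one size of the spacer; the job needs the middle-sized. There is more than one size of the cradle; the one meant has the size given above.

How it is judged:
On the way:
1. the transport lock is slid to its end stop (value of joint lock above 0.136 m and height (world z) of spacer below 0.07 m), for 0.2 s.
At the end, for the whole second after the job is handed in: The spacer is held by the fingers, still, its centre at least 150 mm above the bench (90 mm above where it lay) and within 200 mm sideways of its cradle, touching neither cradle nor lock, its hole within 15 degrees of straight up; the lock is within 8 mm of its end stop (angle between spacer's own x axis and vertical below 0.26 rad and height (world z) of spacer above 0.15 m and horizontal distance between spacer and cradle below 0.2 m and contact force between the fingers and spacer above 1 N and contact force between cradle and spacer below 0.1 N and linear speed of spacer below 0.03 m/s and angular speed of spacer below 0.3 rad/s and value of joint lock above 0.132 m); the arm keeps its last pose, push and grip.
It fails at once if the mug, wrench, square tube or magnet is moved by more than 40 mm (distance of any of mug, wrench, tube_offcut, magnet from where it was at the start of the episode above 0.04 m).
It also fails if it takes over 64 s, if anything falls off the work surface, if the arm or the gripper's body presses on something with over 40 N, if the wrist force passes 120 N, or if a joint passes its speed limit or range.

## Robot

A 6-joint arm with a two-finger parallel gripper is mounted at the origin on the work surface. World frame = base frame: x ahead of the robot, y to its left, z up, the work surface at z = 0. Lengths are in m, angles in rad, forces in N, time in s.
With the tool pointing down it reaches from about 0.35 to 0.975 m from the base axis. Payload 4.9 kg.
Tool frame: the origin (TCP) lies between the finger pads; the fingertips stand 25 mm ahead of it and the grasp point (between the pads) lies 6 mm ahead of it; z points along the fingers, y is the line along which they close (so a half turn about z gives the same grasp; the last joint's range is limited). The gripper opens to 85 mm and grips with 20 to 120 N. Pads are 22 mm wide; open, the fingers measure 114 mm over their backs; the gripper's body (76 mm by 85 mm) begins 54 mm behind the grasp point. The pads swing forward as they close: fully open they stand 13 mm farther back than shut.
Start: joints at [-1.432, 0.053, 1.613, -0, 1.476, -0.119], TCP at [0.159, -0.604, 0.256] pointing down, gripper open.
Joint ranges: [-3.01, 3.01], [-1.01, 2.22], [0.06, 2.58], [-1.02, 4.17], [0.09, 2.62], [-3.14, 3.14]. Speed limits (rad/s): [2.57, 2.57, 3.14, 3.14, 3.14, 3.14].

## Interface

Orientations are given as a unit quaternion [w, x, y, z].
In Python, from plant import manip gives the robot as it stands.
- The arm moves only by the shell command python3 -m inch 'ROWS'. ROWS is JSON, a list of rows, each a list of 3 entries, a list of its own where there are three numbers: the shift along the tool's x, y, z in m, then the turn, a rotation vector about the tool's x, y, z in rad, then the opening, from 0 (shut) to 1 (fully open). A call has 1 to 8 rows; each row shifts and turns the commanded pose from where the row before left it, along the tool's axes as they then stand; what a row does not reach is not made up. A row lasts 1/10 s, in which the tool goes at most 50 mm and 8.59 degrees, less where a joint would pass 70% of its speed; a pose out of reach is approached as far as the arm can. A call with a gripper value outside its range is refused whole. The fingers move at their own pace and stop on an object; the grip force is fixed at half the most. Time passes only in rows, so rows that do not move let the fingers close. It gives the time, the measured TCP pose, the force, the opening and the grip force at its end, in the units of the state.
- manip.state(): the state, without advancing time (a new reading comes with each control period).
- manip.grab_frame(name): name is "side" or "top" or "wrist"; returns (picture, depth): 400x640x3 uint8, red, green, blue; 400x640 float32, m along the optical axis (not along the pixel's ray), 0 where there is no reading.
- manip.camera_params(name): a dict with "camera_matrix" (3x3 intrinsics, pixels), "rvec" (rotation vector, rad) and "tvec" (3), from world to camera coordinates, as OpenCV has them. Camera axes: x right, y down, z forward; pixel columns grow to the right and rows downward; lengths in m; the calibration is good to about 2 mm. The wrist camera is an equidistant fisheye: a pixel r from the principal point sees the ray r / f radians off the axis. A picture is of the moment at which its call begins: read the wrist's pose just before it. camera_params takes no time and is no camera call; for the wrist camera it gives the pose at the moment of the call.
- manip.job_done(): hands the job in; it is judged then, once.
Trained networks look in the newest picture that a camera, given by its name, has taken for a name from the list of things; names that differ only in an ending like _2 or _b are one class to them, and where a whole thing is asked for, a point or a joint stands for the part that bears it (a point fixed in the world has none). Each returns a list of dicts, best first, with "score" (0 to 1); they miss things now and then, are a little off and sometimes report something else, mostly with a low value. They report only what shows in the picture. A call takes as long as a camera call. They do not tell look-alikes from the thing itself.
- manip.look_for(camera, label): "point" ([x, y, z] in m, in world coordinates, good to about 4 mm: the middle of the surface that is visible of it).
The state is a dict: "time": time; "joint_pos": joint angles; "joint_vel": joint speeds; "joint_efforts": joint torques, N m; "tool_pos": TCP position; "tool_rot": TCP orientation; "contact_force": force on the tool from outside, world axes, zero at the start; "ft_torque": the same for the moment, N m; "gripper_width": opening from 0.0 (shut) to 1.0 (fully open); "grasp_force": force on a finger pad.
Only numpy, scipy, OpenCV 4.12 (cv2) and the standard library are available. Lean on these libraries where they do the work, as an engineer would, in place of code of your own. Each camera call takes 0.05 s, during which the arm holds its last target. There are 200 camera calls.

## Working session

There is one attempt and no reset: what is moved stays moved. The work goes in short steps, Python scripts to look and compute and a shell command to move; the robot and the scene stay as the last step left them, time stands still between calls to the robot, and variables do not carry over. Pictures are saved under pics/ and viewed, at most 10 in all, crops included, and the job is handed in when it is done.

```bash
mkdir -p pics; ls; cat > h.py <<'E'
from plant import manip
import numpy as np, cv2
def cam(n):
    p=manip.camera_params(n);R=cv2.Rodrigues(np.array(p["rvec"],float))[0]
    return np.array(p["camera_matrix"],float),R,np.array(p["tvec"],float).ravel()
def cloud(n,d):
    K,R,t=cam(n);v,u=np.indices(d.shape)
    P=np.stack([(u-K[0,2])/K[0,0]*d,(v-K[1,2])/K[1,1]*d,d],-1)
    return (P-t)@R
def proj(n,X):
    K,R,t=cam(n);p=K@(R@np.array(X,float)+t);return p[:2]/p[2]
def save(n,img): cv2.imwrite("pics/"+n,img[...,::-1])
E
python3 - <<'E'
from h import *
a,da=manip.grab_frame("top");b,db=manip.grab_frame("side")
np.savez("f.npz",a=a,da=da,b=b,db=db)
save("top.png",a);save("side.png",b)
for n in("top","side"):
  K,R,t=cam(n);print(n,-R.T@t)
  for l in("spacer","hole_mouth","cradle","lock_grip","lock","mug","wrench","tube_offcut","magnet"):
    for r in manip.look_for(n,l): print(l,round(r["score"],2),np.round(r["point"],3),np.round(proj(n,r["point"])))
E
```

```text
pics
top [ 0.418423   -0.00576554  1.07270627]
spacer 0.68 [0.336 0.124 0.055] [275. 240.]
spacer 0.6 [0.495 0.063 0.076] [299. 183.]
spacer 0.51 [0.458 0.193 0.027] [254. 196.]
hole_mouth 0.87 [0.335 0.12  0.05 ] [277. 240.]
hole_mouth 0.48 [0.459 0.189 0.029] [255. 195.]
cradle 0.89 [0.559 0.021 0.013] [315. 163.]
cradle 0.83 [ 0.292 -0.172  0.01 ] [379. 257.]
lock_grip 0.69 [0.514 0.026 0.096] [312. 175.]
lock_grip 0.64 [ 0.257 -0.168  0.073] [381. 273.]
lock 0.9 [ 0.259 -0.171  0.07 ] [382. 272.]
lock 0.68 [0.509 0.02  0.093] [314. 177.]
mug 0.91 [ 0.488 -0.355  0.059] [450. 190.]
wrench 0.98 [0.442 0.372 0.009] [194. 199.]
tube_offcut 0.58 [ 0.628 -0.241  0.037] [408. 140.]
magnet 0.88 [0.551 0.329 0.057] [205. 161.]
side [0.01690919 0.73368842 0.92656089]
spacer 0.93 [0.496 0.064 0.072] [303. 216.]
spacer 0.86 [0.331 0.137 0.047] [348. 271.]
spacer 0.76 [0.451 0.197 0.027] [289. 274.]
hole_mouth 0.97 [0.494 0.072 0.069] [302. 219.]
hole_mouth 0.74 [ 0.625 -0.225  0.044] [319. 144.]
hole_mouth 0.63 [0.333 0.14  0.052] [347. 270.]
hole_mouth 0.58 [0.454 0.199 0.026] [287. 274.]
cradle 0.92 [0.518 0.041 0.011] [302. 224.]
cradle 0.74 [ 0.354 -0.168  0.008] [396. 197.]
lock_grip 0.97 [0.502 0.01  0.096] [312. 195.]
lock 0.78 [0.504 0.009 0.093] [312. 195.]
mug 0.63 [ 0.478 -0.314  0.074] [379. 135.]
wrench 0.64 [0.441 0.383 0.007] [244. 344.]
tube_offcut 0.73 [0.495 0.066 0.073] [303. 216.]
tube_offcut 0.7 [ 0.627 -0.227  0.042] [319. 144.]
magnet 0.84 [0.545 0.346 0.049] [213. 299.]
```

View pics/top.png

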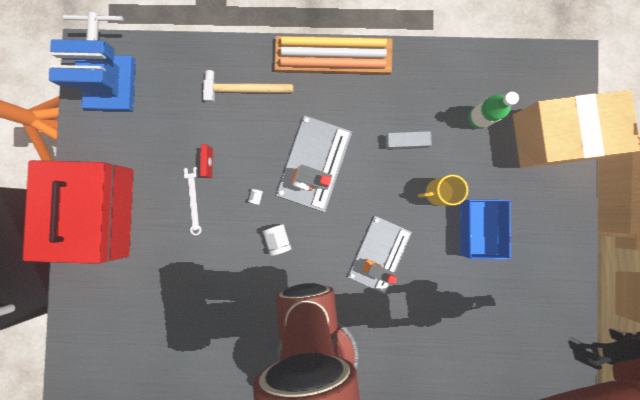

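View pics/side.png

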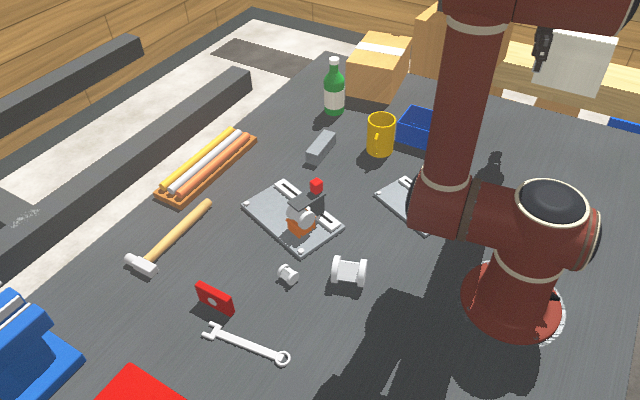

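Spool candidates in top.png are the white one in the cradle (301,184), the large one (277,240) and the small one (255,196). Cradle candidates are the large one (315,163) and the small one (380,255). I'll measure the bases and flanges, and confirm in one crop.

```bash
python3 - <<'E'
from h import *
f=np.load("f.npz");P=cloud("top",f["da"]);S=cloud("side",f["db"])
def sel(Q,c,r,z0,z1):
    m=(np.hypot(Q[...,0]-c[0],Q[...,1]-c[1])<r)&(Q[...,2]>z0)&(Q[...,2]<z1);return m
for nm,c,r in(("A",(.54,.02),.19),("B",(.31,-.17),.13)):
    m=sel(P,c,r,.006,.14)
    rect=cv2.minAreaRect((P[m][:,:2]*1000).astype(np.float32));print(nm,rect)
    print(cv2.boxPoints(rect).round(), "median z",np.median(P[sel(P,c,r,.006,.03)][:,2]))
for nm,c in(("big",(.335,.125)),("small",(.457,.194))):
    m=sel(P,c,.06,.01,.14)|0; rect=cv2.minAreaRect((P[m>0][:,:2]*1000).astype(np.float32));print(nm,rect,P[m>0][:,2].max())
for n,Q,im in(("top",P,f["a"]),("side",S,f["b"])):
    m=sel(Q,(.51,.03),.1,.05,.2)
    hsv=cv2.cvtColor(im,cv2.COLOR_RGB2HSV)
    red=m&((hsv[...,0]<5)|(hsv[...,0]>174))&(hsv[...,1]>150)
    print(n,"red",red.sum(),Q[red].mean(0).round(4) if red.any() else 0,Q[red].min(0).round(3),Q[red].max(0).round(3))
    w=m&(hsv[...,1]<50)&(hsv[...,2]>150);print("white",w.sum(),Q[w].mean(0).round(4),Q[w].min(0).round(3),Q[w].max(0).round(3))
a=cv2.resize(f["a"][105:220,265:365],(400,460),interpolation=2);b=cv2.resize(f["b"][165:265,235:350],(400,348),interpolation=2)
o=np.zeros((460,800,3),np.uint8);o[:,:400]=a;o[:348,400:]=b;save("crop1.png",o)
E
```

```text
A ((541.5693359375, 45.06022644042969), (298.6857604980469, 338.3175354003906), 31.540372848510742)
[[ 326.  111.]
 [ 503. -177.]
 [ 757.  -21.]
 [ 580.  267.]] median z 0.013095610339165209
B ((302.7565612792969, -177.58021545410156), (212.11993408203125, 232.11033630371094), 41.76531219482422)
[[ 146. -162.]
 [ 301. -335.]
 [ 459. -193.]
 [ 305.  -20.]] median z 0.01084910613550303
big ((334.7217712402344, 122.50391387939453), (73.01673889160156, 61.45769119262695), 20.166610717773438) 0.0688765179158671
small ((456.2669677734375, 191.56748962402344), (32.62836837768555, 38.85319519042969), 78.04255676269531) 0.037018524534944794
top red 75 [ 0.5004 -0.0075  0.1263] [ 0.487 -0.019  0.091] [0.513 0.005 0.132]
white 136 [0.4978 0.0384 0.0828] [ 0.476 -0.027  0.055] [0.541 0.079 0.126]
side red 161 [ 0.4978 -0.0028  0.1179] [ 0.487 -0.02   0.096] [0.514 0.01  0.131]
white 241 [0.5089 0.064  0.0724] [0.477 0.015 0.05 ] [0.545 0.086 0.095]
```

View pics/crop1.png

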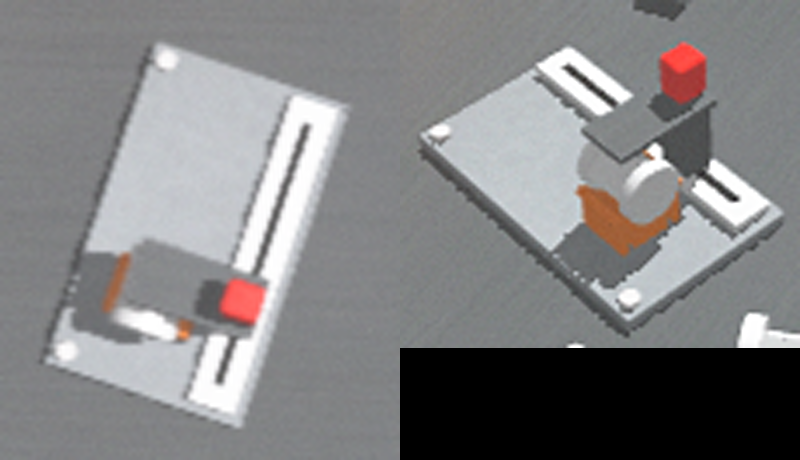

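Crop: cradle A holds a spool, with the near flange at (145,322) in the left half and the red grip at (243,300). Its plate covers the spool. Next I'll check the base size from its corner pixels and get the axes.

```bash
cat >> h.py <<'E'
def pix(n,uv,z):
    K,R,t=cam(n);d=R.T@np.linalg.inv(K)@np.array([*uv,1.]);c=-R.T@t
    return c+d*(z-c[2])/d[2]
E
python3 - <<'E'
from h import *
C=np.array([pix("top",u,.012) for u in((303.7,115.5),(351.7,131.7),(325.5,211),(276,195))])
C2=np.array([pix("side",(235+u/3.478,165+v/3.48),.012) for u,v in((420,135),(570,47),(783,213),(628,325))])
print(C.round(3),C2.round(3))
for c in(C,C2):
  print([np.linalg.norm(c[i]-c[(i+1)%4]).round(3) for i in range(4)],c.mean(0).round(3))
  z=(c[0]+c[1]-c[2]-c[3]);z/=np.linalg.norm(z);x=c[1]+c[2]-c[0]-c[3];x/=np.linalg.norm(x);print("z",z.round(3),np.degrees(np.arctan2(z[1],z[0])),"x",np.degrees(np.arctan2(x[1],x[0]))+90)
f=np.load("f.npz")
hsv=cv2.cvtColor(f["b"],cv2.COLOR_RGB2HSV)
# grip top centre triangulated from both views: red top face
T,S=cloud("top",f["da"]),cloud("side",f["db"])
for n,Q,im in(("top",T,f["a"]),("side",S,f["b"])):
    h=cv2.cvtColor(im,cv2.COLOR_RGB2HSV);m=(np.hypot(Q[...,0]-.5,Q[...,1])<.06)&((h[...,0]<5)|(h[...,0]>174))&(h[...,1]>130)&(Q[...,2]>.126)
    print(n,m.sum(),np.median(Q[m],0),(Q[m].min(0)+Q[m].max(0))/2)
    h=h.astype(int);m=(np.hypot(Q[...,0]-.5,Q[...,1]-.05)<.08)&(h[...,0]>5)&(h[...,0]<16)&(h[...,1]>130)&(Q[...,2]>.02)
    print("orange",m.sum(),Q[m].min(0),Q[m].max(0))
print(manip.state()["tool_pos"],manip.state()["tool_rot"])
E
```

```text
[[ 0.697  0.059  0.012]
 [ 0.653 -0.082  0.012]
 [ 0.42  -0.013  0.012]
 [ 0.462  0.133  0.012]] [[ 0.432 -0.09   0.012]
 [ 0.375 -0.236  0.012]
 [ 0.168 -0.148  0.012]
 [ 0.223  0.002  0.012]]
[np.float64(0.148), np.float64(0.243), np.float64(0.151), np.float64(0.246)] [0.558 0.024 0.012]
z [ 0.956 -0.292  0.   ] -16.962801597698647 x -16.7227675081796
[np.float64(0.157), np.float64(0.226), np.float64(0.16), np.float64(0.228)] [ 0.3   -0.118  0.012]
z [ 0.918 -0.397  0.   ] -23.42051107444526 x -20.796308961115756
top 66 [ 0.50111776 -0.00846318  0.12812085] [ 0.5011597  -0.00949644  0.12919782]
orange 21 [0.48281264 0.0299606  0.04722249] [0.53471281 0.08451005 0.05601847]
side 45 [ 0.50129441 -0.00735396  0.12746399] [ 0.50198251 -0.00765498  0.12833002]
orange 171 [0.48224941 0.03434172 0.02001078] [0.53859195 0.08940301 0.05595448]
[ 0.15932471 -0.60432974  0.2563021 ] [ 5.73159874e-06  9.91704738e-01  1.28536815e-01 -1.99521451e-05]
```

Cradle A's base measures 148 x 245 mm, which matches the 150 x 250 given, so its spool is the middle-sized one. The loose ones are about 70 mm and 35 mm. Slide axis yaw is about -17°, and the grip is at (0.501,-0.008,0.112). I'll move above the grip.

```bash
python3 -m inch '[[[0.0201,-0.0204,0],[0,0,0],1],[[0.0201,-0.0204,0],[0,0,0],1],[[0.0201,-0.0204,0],[0,0,0],1],[[0.0201,-0.0204,0],[0,0,0],1],[[0.0201,-0.0204,0],[0,0,0],1],[[0.0201,-0.0204,0],[0,0,0],1],[[0.0201,-0.0204,0],[0,0,0],1],[[0.0201,-0.0204,0],[0,0,0],1]]'
python3 -m inch '[[[0.0201,-0.0204,0],[0,0,0],1],[[0.0201,-0.0204,0],[0,0,0],1],[[0.0201,-0.0204,0],[0,0,0],1],[[0.0201,-0.0204,0],[0,0,0],1],[[0.0201,-0.0204,0],[0,0,0],1],[[0.0201,-0.0204,0],[0,0,0],1],[[0.0201,-0.0204,0],[0,0,0],1],[[0.0201,-0.0204,0],[0,0,0],1]]'
python3 -m inch '[[[0.0201,-0.0204,0],[0,0,0],1],[[0.0201,-0.0204,0],[0,0,0],1],[[0.0201,-0.0204,0],[0,0,0],1],[[0.0201,-0.0204,0],[0,0,0],1],[[0.0201,-0.0204,0],[0,0,0],1],[[0.0201,-0.0204,0],[0,0,0],1],[[0.0201,-0.0204,0],[0,0,0],1],[[0.0201,-0.0204,0],[0,0,0],1]]'
python3 -m inch '[[[0,0,0],[0,0,-0.0847],1],[[0,0,0],[0,0,-0.0847],1],[[0,0,0],[0,0,-0.0847],1],[[0,0,0],[0,0,-0.0847],1],[[0,0,0],[0,0,-0.0847],1],[[0,0,0],[0,0,-0.0847],1]]'
python3 -m inch '[[[0,0,0],[0,0,-0.0847],1],[[0,0,0],[0,0,-0.0847],1],[[0,0,0],[0,0,-0.0847],1],[[0,0,0],[0,0,-0.0847],1],[[0,0,0],[0,0,-0.0847],1],[[0,0,0],[0,0,-0.0847],1],[[0,0,0],[0,0,0],1],[[0,0,0],[0,0,0],1]]'
cat >> h.py <<'E'
from scipy.spatial.transform import Rotation as Ro
def tool():
    s=manip.state();return np.array(s["tool_pos"]),Ro.from_quat(s["tool_rot"],scalar_first=True),s
Z=np.array([np.cos(np.radians(-17)),np.sin(np.radians(-17)),0]);X=np.array([Z[1],-Z[0],0])
def delta(p,Rm):
    p0,R0,_=tool();print("shift tool",(R0.inv().apply(np.array(p)-p0)).round(4),"turn",(R0.inv()*Ro.from_matrix(Rm)).as_rotvec().round(4))
def fish(X3):
    K,R,t=cam("wrist");c=R@np.array(X3,float)+t;th=np.arctan2(np.hypot(c[0],c[1]),c[2]);a=np.arctan2(c[1],c[0])
    return np.array([K[0,2]+K[0,0]*th*np.cos(a),K[1,2]+K[1,1]*th*np.sin(a)])
def wcloud(d):
    K,R,t=cam("wrist");v,u=np.indices(d.shape);a=(u-K[0,2])/K[0,0];b=(v-K[1,2])/K[1,1];th=np.hypot(a,b)+1e-9
    k=np.tan(th)*d/th;return (np.stack([a*k,b*k,d],-1)-t)@R
E
python3 - <<'E'
from h import *
p,R,s=tool();print(p.round(4),R.as_matrix().round(3))
w,d=manip.grab_frame("wrist");np.savez("w.npz",w=w,d=d);save("w1.png",w)
for l in("spacer","hole_mouth","lock_grip","cradle"):
  for r in manip.look_for("wrist",l):print(l,round(r["score"],2),np.round(r["point"],3),fish(r["point"]).round())
Q=wcloud(d);h=cv2.cvtColor(w,cv2.COLOR_RGB2HSV)
m=(np.hypot(Q[...,0]-.5,Q[...,1])<.06)&((h[...,0]<5)|(h[...,0]>174))&(h[...,1]>130)&(Q[...,2]>.124)&(Q[...,2]<.135)
q=Q[m];print(m.sum(),np.median(q,0),cv2.minAreaRect((q[:,:2]*1000).astype(np.float32)))
delta([.501,-.0085,.124],np.c_[np.cross(Z,[0,0,-1]),Z,[0,0,-1]])
E
```

```text
time: 1.8
tool_pos: [0.2737, -0.4045, 0.2564]
tool_rot: [0.0, 0.992, 0.128, 0.0]
contact_force: [-0.1, 0.1, 0.1]
gripper_width: 1.001
grasp_force: 0.0
time: 2.6
tool_pos: [0.3875, -0.2057, 0.2565]
tool_rot: [0.0, 0.992, 0.128, 0.0]
contact_force: [0.4, 0.4, -0.3]
gripper_width: 1.001
grasp_force: 0.0
time: 3.4
tool_pos: [0.5015, -0.0068, 0.2565]
tool_rot: [0.0, 0.992, 0.129, 0.0]
contact_force: [0.1, -0.9, -0.4]
gripper_width: 1.001
grasp_force: 0.0
time: 4.0
tool_pos: [0.501, -0.0079, 0.2564]
tool_rot: [0.0, 0.927, 0.375, 0.0]
contact_force: [0.6, -0.5, 0.4]
gripper_width: 0.997
grasp_force: 0.0
time: 4.8
tool_pos: [0.501, -0.0079, 0.2564]
tool_rot: [0.0, 0.804, 0.594, 0.0]
contact_force: [0.4, 0.6, 0.1]
gripper_width: 1.001
grasp_force: 0.0
[ 0.501  -0.0079  0.2564] [[ 0.294  0.956  0.   ]
 [ 0.956 -0.294 -0.   ]
 [ 0.     0.    -1.   ]]
spacer 0.7 [0.492 0.069 0.074] [290. 113.]
spacer 0.58 [0.459 0.189 0.027] [238.  28.]
hole_mouth 0.92 [0.34  0.119 0.052] [156. 118.]
hole_mouth 0.63 [0.455 0.192 0.025] [234.  27.]
hole_mouth 0.58 [0.494 0.067 0.076] [293. 114.]
lock_grip 0.88 [0.512 0.016 0.093] [327. 161.]
lock_grip 0.6 [ 0.243 -0.184  0.096] [180. 366.]
cradle 0.95 [0.556 0.026 0.013] [359. 133.]
cradle 0.76 [ 0.35  -0.17   0.011] [256. 311.]
834 [ 0.50203914 -0.0070005   0.12894245] ((501.6744384765625, -8.431734085083008), (26.644878387451172, 23.34113311767578), 71.56687927246094)
shift tool [-0.0006  0.0002  0.1323] turn [ 0.     -0.     -0.0004]
```

View pics/w1.png

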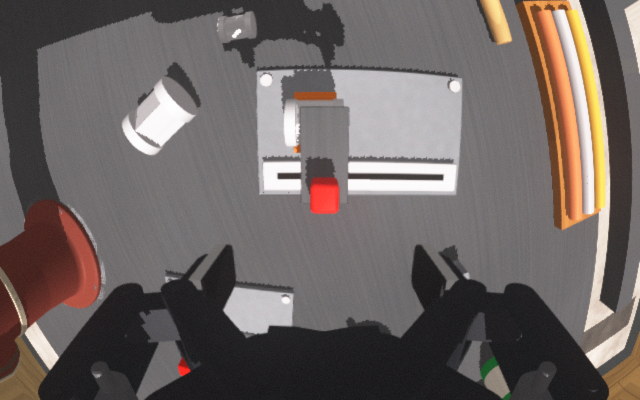

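The wrist view shows the red grip at (325,195), between the fingers and aligned with the slide (rect angle 71.6° fits). I'll descend and grip it.

```bash
python3 -m inch '[[[0,0,0.02],[0,0,0],1],[[0,0,0.02],[0,0,0],1],[[0,0,0.02],[0,0,0],1],[[0,0,0.02],[0,0,0],0.8],[[0,0,0.02],[0,0,0],0.6],[[0,0,0.02],[0,0,0],0.5],[[0,0,0.01],[0,0,0],0.5],[[0,0,0],[0,0,0],0.2]]'
python3 -m inch '[[[0,0,0],[0,0,0],0],[[0,0,0],[0,0,0],0],[[0,0,0],[0,0,0],0],[[0,0,0],[0,0,0],0],[[0,0,0],[0,0,0],0],[[0,0,0],[0,0,0],0]]'
```

```text
time: 5.85
tool_pos: [0.4998, -0.0077, 0.1246]
tool_rot: [-0.001, 0.804, 0.595, -0.001]
contact_force: [-0.1, -0.0, 0.2]
gripper_width: 0.342
grasp_force: 0.0
time: 6.45
tool_pos: [0.5007, -0.0079, 0.1259]
tool_rot: [-0.0, 0.804, 0.595, -0.0]
contact_force: [2.5, -0.5, -10.5]
gripper_width: 0.272
grasp_force: 61.5
```

```bash
python3 -m inch '[[[0,0.008,0],[0,0,0],0],[[0,0.012,0],[0,0,0],0],[[0,0.016,0],[0,0,0],0],[[0,0.016,0],[0,0,0],0],[[0,0.016,0],[0,0,0],0],[[0,0.016,0],[0,0,0],0],[[0,0.012,0],[0,0,0],0],[[0,0.008,0],[0,0,0],0]]'
python3 -m inch '[[[0,0.005,0],[0,0,0],0],[[0,0.005,0],[0,0,0],0],[[0,0.002,0],[0,0,0],0],[[0,0,0],[0,0,0],0]]'
```

```text
time: 7.25
tool_pos: [0.6013, -0.039, 0.1259]
tool_rot: [-0.0, 0.804, 0.595, -0.001]
contact_force: [-1.9, -2.1, -7.2]
gripper_width: 0.27
grasp_force: 62.0
time: 7.65
tool_pos: [0.6119, -0.0423, 0.1259]
tool_rot: [0.0, 0.804, 0.595, -0.0]
contact_force: [-0.2, -4.2, -10.8]
gripper_width: 0.264
grasp_force: 61.5
```

```bash
python3 -m inch '[[[0,0.004,0],[0,0,0],0],[[0,0.004,0],[0,0,0],0],[[0,0,0],[0,0,0],0]]'
python3 -m inch '[[[0,0.004,0],[0,0,0],0],[[0,0.004,0],[0,0,0],0],[[0,0,0],[0,0,0],0]]'
python3 -m inch '[[[0,0.003,0],[0,0,0],0],[[0,0.002,0],[0,0,0],0],[[0,0,0],[0,0,0],0]]'
```

```text
time: 7.95
tool_pos: [0.6194, -0.0446, 0.1259]
tool_rot: [0.0, 0.804, 0.595, -0.0]
contact_force: [-2.3, -4.7, -11.1]
gripper_width: 0.271
grasp_force: 61.5
time: 8.25
tool_pos: [0.6262, -0.0467, 0.126]
tool_rot: [-0.001, 0.804, 0.595, -0.001]
contact_force: [-6.4, -3.9, -8.5]
gripper_width: 0.265
grasp_force: 61.9
time: 8.55
tool_pos: [0.6266, -0.0468, 0.1259]
tool_rot: [-0.005, 0.804, 0.595, -0.006]
contact_force: [-27.2, 0.7, 5.5]
gripper_width: 0.265
grasp_force: 63.9
```

The end stop is reached: force rose to 27 N after 132 mm of travel. I'll relax, release, rise and go back over the spacer to look.

```bash
python3 -m inch '[[[0,-0.005,0],[0,0,0],0],[[0,0,0],[0,0,0],0],[[0,0,0],[0,0,0],0.45],[[0,0,0],[0,0,0],0.45],[[0,0,0],[0,0,0],0.45],[[0,0,-0.015],[0,0,0],0.6],[[0,0,-0.025],[0,0,0],0.8],[[0,0,-0.04],[0,0,0],1]]'
python3 -m inch '[[[0,-0.02,-0.02],[0,0,0],1],[[0,-0.025,-0.015],[0,0,0],1],[[0,-0.025,0],[0,0,0],1],[[0,-0.025,0],[0,0,0],1],[[0,-0.025,0],[0,0,0],1],[[0,-0.02,0],[0,0,0],1],[[0,0,0],[0,0,0],1],[[0,0,0],[0,0,0],1]]'
python3 - <<'E'
from h import *
p,R,s=tool();print(p.round(4))
w,d=manip.grab_frame("wrist");np.savez("w2.npz",w=w,d=d)
b,db=manip.grab_frame("side")
u=fish([.511,.053,.06]);print(u,proj("side",[.511,.053,.06]))
for c in("wrist","side"):
 for l in("spacer","hole_mouth","lock_grip"):
  for r in manip.look_for(c,l):print(c,l,round(r["score"],2),np.round(r["point"],3),(fish if c=="wrist" else lambda q:proj("side",q))(r["point"]).round())
Q=wcloud(d)
m=(abs((Q-[.511,.053,0])@Z)<.05)&(abs((Q-[.511,.053,0])@X)<.026)&(Q[...,2]>.062)&(Q[...,2]<.1)
q=Q[m];a=(q-[.511,.053,0])@Z;bb=(q-[.511,.053,0])@X
print(m.sum(),np.percentile(a,[0,1,5,50,95,99,100]).round(4),q[:,2].max())
for lo,hi in((-.03,-.02),(-.016,.016),(.02,.03)):
  k=(a>lo)&(a<hi);
  for x in np.arange(-.024,.024,.006):
    kk=k&(bb>x)&(bb<x+.006);print(round(x*1000+3),kk.sum(),np.round(np.median(q[kk][:,2])*1000,1) if kk.any() else '',end=' | ')
  print()
x,y=np.clip(u.astype(int),60,(580,340));a1=cv2.resize(w[y-50:y+50,x-50:x+50],(400,400),interpolation=2)
x,y=proj("side",[.511,.053,.06]).astype(int);b1=cv2.resize(b[y-40:y+40,x-40:x+40],(400,400),interpolation=2)
save("crop2.png",np.hstack([a1,b1]))
E
```

```text
time: 9.35
tool_pos: [0.6262, -0.0461, 0.206]
tool_rot: [-0.001, 0.804, 0.595, -0.001]
contact_force: [0.3, -0.4, 0.1]
gripper_width: 0.914
grasp_force: 0.0
time: 10.15
tool_pos: [0.4941, -0.0056, 0.2431]
tool_rot: [0.001, 0.804, 0.595, 0.001]
contact_force: [1.2, 0.7, -0.7]
gripper_width: 0.999
grasp_force: 0.0
[ 0.4941 -0.0056  0.2431]
[321.16970331 122.89528455] [300.38979395 214.40194421]
wrist spacer 0.89 [0.344 0.119 0.05 ] [158. 117.]
wrist spacer 0.83 [0.51  0.055 0.078] [319. 121.]
wrist spacer 0.58 [0.461 0.185 0.029] [242.  25.]
wrist hole_mouth 0.74 [0.456 0.191 0.026] [238.  23.]
wrist hole_mouth 0.67 [0.51  0.054 0.075] [320. 122.]
wrist hole_mouth 0.61 [0.341 0.12  0.05 ] [156. 117.]
wrist lock_grip 0.64 [ 0.244 -0.182  0.082] [185. 366.]
wrist lock_grip 0.62 [ 0.628 -0.023  0.096] [466. 170.]
side spacer 0.85 [0.506 0.061 0.075] [300. 213.]
side spacer 0.69 [0.453 0.197 0.03 ] [288. 272.]
side spacer 0.64 [0.33  0.14  0.049] [348. 271.]
side hole_mouth 0.61 [0.334 0.139 0.052] [347. 270.]
side hole_mouth 0.57 [0.507 0.065 0.074] [299. 214.]
side hole_mouth 0.51 [0.455 0.202 0.027] [286. 275.]
side hole_mouth 0.36 [0.573 0.03  0.013] [286. 213.]
side lock_grip 0.66 [ 0.624 -0.032  0.094] [281. 169.]
side lock_grip 0.59 [ 0.245 -0.179  0.074] [439. 190.]
2745 [-0.0294 -0.0287 -0.0267 -0.0012  0.0244  0.0265  0.0274] 0.08516464914734277
-21 48 71.9 | -15 70 78.3 | -9 64 81.8 | -3 70 83.2 | 3 62 83.1 | 9 70 81.4 | 15 60 78.1 | 21 50 72.0 | 
-21 97 63.3 | -15 233 67.8 | -9 210 73.4 | -3 250 78.5 | 3 209 80.0 | 9 208 73.6 | 15 203 67.0 | 21 20 62.4 | 
-21 37 71.0 | -15 40 77.7 | -9 56 81.4 | -3 57 82.8 | 3 47 83.0 | 9 56 81.1 | 15 45 78.0 | 21 36 72.1 |
```

View pics/crop2.png

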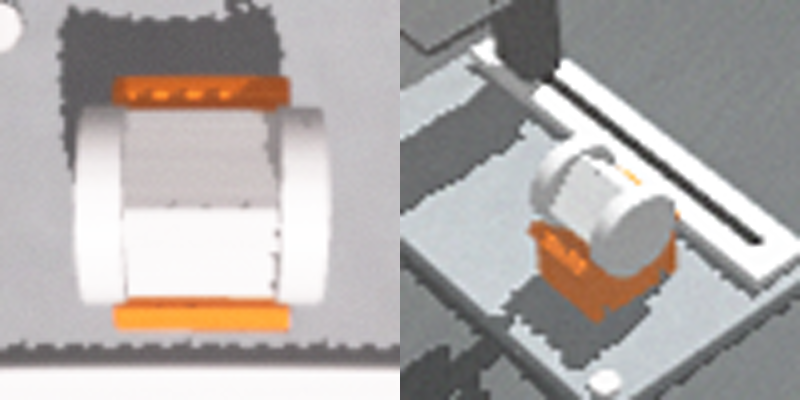

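Wrist crop: the spool lies at (200,205), with a ridge at row 207, so its waist sits at about 45° and both upper flats are plain. The hole is therefore in one of the two lower flats, about 135° from up. The side crop confirms the lock is clear. I'll grip vertically at (0.510,0.053), lift, and look which way it faces.

```bash
python3 -m inch '[[[0.021,-0.001,0],[0,0,0],1],[[0.02,-0.001,0],[0,0,0],1],[[0.02,0,0.02],[0,0,0],1],[[0,0,0.03],[0,0,0],1],[[0,0,0.03],[0,0,0],1],[[0,0,0.025],[0,0,0],1],[[0,0,0.025],[0,0,0],1],[[0,0,0.02],[0,0,0],1]]'
python3 -m inch '[[[0,0,0.015],[0,0,0],1],[[0,0,0.012],[0,0,0],1],[[0,0,0],[0,0,0],0.8],[[0,0,0],[0,0,0],0.5],[[0,0,0],[0,0,0],0.4],[[0,0,0],[0,0,0],0.4],[[0,0,0],[0,0,0],0.4],[[0,0,0],[0,0,0],0.4]]'
```

```text
time: 11.35
tool_pos: [0.5086, 0.0534, 0.0895]
tool_rot: [-0.001, 0.804, 0.595, -0.001]
contact_force: [0.4, 0.1, -0.5]
gripper_width: 1.006
grasp_force: 0.0
time: 12.15
tool_pos: [0.5101, 0.0533, 0.0654]
tool_rot: [0.001, 0.804, 0.595, 0.001]
contact_force: [0.8, -0.4, 3.1]
gripper_width: 0.644
grasp_force: 63.9
```

```bash
python3 -m inch '[[[0,0,-0.01],[0,0,0],0],[[0,0,-0.025],[0,0,0],0],[[0,0,-0.035],[0,0,0],0],[[0,0,-0.035],[0,0,0],0],[[0,0,-0.035],[0,0,0],0],[[0,0,-0.035],[0,0,0],0],[[0,0,-0.035],[0,0,0],0],[[0,0,-0.03],[0,0,0],0]]'
python3 -m inch '[[[0,0,0],[0,0.07,0],0],[[0,0,0],[0,0.12,0],0],[[0,0,0],[0,0.14,0],0],[[0,0,0],[0,0.14,0],0],[[0,0,0],[0,0.14,0],0],[[0,0,0],[0,0.12,0],0],[[0,0,0],[0,0.07,0],0],[[0,0,0],[0,0,0],0]]'
cat > look.py <<'E'
import sys
from h import *
p,R,s=tool();print("joints",np.round(s["joint_pos"],3),p.round(4),s["gripper_width"],s["grasp_force"])
b,db=manip.grab_frame("side")
c=p+R.apply([0,0,.006]);print("spool",c.round(3))
x,y=proj("side",c).astype(int)
for r in manip.look_for("side","hole_mouth"):print(round(r["score"],2),np.round(r["point"],3),proj("side",r["point"]).round())
save(sys.argv[1],cv2.resize(b[max(y-50,0):y+50,x-60:x+60],(720,600),interpolation=2));print(x,y)
E
python3 look.py c3.png
```

```text
time: 12.95
tool_pos: [0.5088, 0.0534, 0.3064]
tool_rot: [0.0, 0.804, 0.595, 0.0]
contact_force: [0.8, 0.3, -2.7]
gripper_width: 0.65
grasp_force: 63.9
time: 13.75
tool_pos: [0.5081, 0.0524, 0.3021]
tool_rot: [-0.233, 0.741, 0.547, 0.312]
contact_force: [-0.4, -0.4, -2.5]
gripper_width: 0.648
grasp_force: 63.8
joints [-0.42  -0.309  1.994  0.791  1.581 -0.164] [0.5081 0.0524 0.3021] 0.6480167953546733 63.817691802978516
spool [0.509 0.057 0.298]
0.8 [0.332 0.141 0.05 ] [347. 271.]
0.6 [0.516 0.072 0.317] [287. 133.]
0.51 [0.455 0.2   0.027] [287. 274.]
293 137
```

View pics/c3.png

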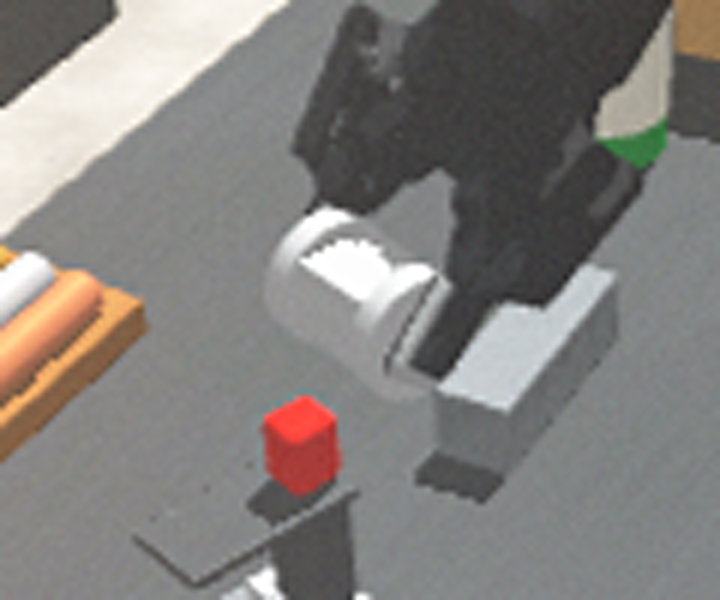

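The spool is now turned 45°, and the flat facing the side camera (crop 330,310) is plain. The hole is therefore in the other lower flat, about 137° away on the -y side. Joint 4 has little room that way, so I'll lay the spool back with the tool tilted -45°. Then I'll regrasp it at +45° and turn it to about -47°.

```bash
python3 -m inch '[[[0,0,0],[0,-0.07,0],0],[[0,0,0],[0,-0.14,0],0],[[0,0,0],[0,-0.14,0],0],[[0,0,0],[0,-0.14,0],0],[[0,0,0],[0,-0.14,0],0],[[0,0,0],[0,-0.14,0],0],[[0,0,0],[0,-0.14,0],0],[[0,0,0],[0,-0.14,0],0]]'
python3 -m inch '[[[0,0,0],[0,-0.14,0],0],[[0,0,0],[0,-0.14,0],0],[[0,0,0],[0,-0.14,0],0],[[0,0,0],[0,-0.14,0],0],[[0,0,0],[0,-0.07,0],0],[[0,0,0],[0,0,0],0],[[0,0,0],[0,0,0],0]]'
cat > d.py <<'E'
import sys
from h import *
# d.py tiltdeg cx cy cz : shift to put grasp point at c with tool tilted about cradle Z
t=float(sys.argv[1]);c=np.array(list(map(float,sys.argv[2:5])))
R0=Ro.from_matrix(np.c_[np.cross(Z,[0,0,-1]),Z,[0,0,-1]])
R=R0*Ro.from_rotvec([0,np.radians(t),0])
p,Rc,s=tool();print("joints",np.round(s["joint_pos"],3),p.round(4),"turn now",(R0.inv()*Rc).as_rotvec(degrees=True).round(1))
print("grasp now",(p+Rc.apply([0,0,.006])).round(4))
delta(c-R.apply([0,0,.006]),R.as_matrix())
E
python3 d.py -45 .510 .0533 .0605
```

```text
time: 14.65
tool_pos: [0.5099, 0.0546, 0.3069]
tool_rot: [0.077, 0.797, 0.59, -0.1]
contact_force: [0.3, 0.8, -2.4]
gripper_width: 0.648
grasp_force: 63.8
time: 15.35
tool_pos: [0.5096, 0.0543, 0.3049]
tool_rot: [0.253, 0.727, 0.539, -0.341]
contact_force: [-0.3, 0.8, -2.3]
gripper_width: 0.654
grasp_force: 63.8
joints [ 0.283  0.061  1.678 -0.744  1.883  0.52 ] [0.5096 0.0543 0.3049] turn now [ -0.1 -50.3  -0.1]
grasp now [0.5083 0.0499 0.301 ]
shift tool [0.1869 0.0004 0.1508] turn [0.0019 0.0923 0.0002]
```

```bash
python3 -m inch '[[[0.0255,0.0006,0.0163],[0,0,0],0],[[0.0231,0,0.0192],[0,0,0],0],[[0.0231,0,0.0192],[0,0,0],0],[[0.0231,0,0.0192],[0,0,0],0],[[0.0231,0,0.0192],[0,0,0],0],[[0.0231,0,0.0192],[0,0,0],0],[[0.0231,0,0.0192],[0,0,0],0],[[0,0,0],[0,0,0],0]]'
python3 d.py -50.3 .510 .0533 .061
```

```text
time: 16.15
tool_pos: [0.5089, 0.0556, 0.0914]
tool_rot: [0.252, 0.727, 0.538, -0.344]
contact_force: [-0.5, -0.4, -2.5]
gripper_width: 0.648
grasp_force: 64.0
joints [ 0.284  0.319  1.779 -0.699  1.619  0.759] [0.5089 0.0556 0.0914] turn now [  0.3 -50.5  -0.1]
grasp now [0.5075 0.0511 0.0876]
shift tool [0.0223 0.0019 0.0147] turn [-0.0041  0.003   0.003 ]
```

```bash
python3 -m inch '[[[0.0075,0.001,0.005],[0,0,0],0],[[0.0075,0.0009,0.005],[0,0,0],0],[[0.0065,0,0.0045],[0,0,0],0],[[0,0,0],[0,0,0],0],[[0,0,0],[0,0,0],0]]'
python3 d.py -50.3 .510 .0533 .0605
```

```text
time: 16.65
tool_pos: [0.5135, 0.0582, 0.0685]
tool_rot: [0.253, 0.727, 0.538, -0.342]
contact_force: [-0.1, -0.4, -1.6]
gripper_width: 0.65
grasp_force: 64.0
joints [ 0.287  0.364  1.769 -0.699  1.591  0.786] [0.5135 0.0582 0.0685] turn now [ -0.  -50.4  -0. ]
grasp now [0.5121 0.0537 0.0647]
shift tool [ 0.0025 -0.0019  0.0035] turn [ 0.0003  0.002  -0.0001]
```

```bash
python3 -m inch '[[[0.0015,-0.001,0.002],[0,0,0],0],[[0.0015,-0.0009,0.002],[0,0,0],0],[[0,0,0],[0,0,0],0],[[0,0,0],[0,0,0],0]]'
python3 d.py -50.3 .510 .0533 .060
```

```text
time: 17.05
tool_pos: [0.5116, 0.0576, 0.0641]
tool_rot: [0.254, 0.727, 0.538, -0.342]
contact_force: [0.5, 1.4, 1.2]
gripper_width: 0.648
grasp_force: 64.4
joints [ 0.287  0.367  1.774 -0.699  1.584  0.793] [0.5116 0.0576 0.0641] turn now [ -0.1 -50.4   0. ]
grasp now [0.5102 0.0531 0.0603]
shift tool [ 0.0002 -0.0003  0.0001] turn [ 0.0008  0.0023 -0.0006]
```

Seated at height 0.060 with light contact, so I'll release, back out and look.

```bash
python3 -m inch '[[[0,0,0],[0,0,0],0.75],[[0,0,0],[0,0,0],1],[[0,0,0],[0,0,0],1],[[0,0,0],[0,0,0],1],[[0,0,-0.015],[0,0,0],1],[[0,0,-0.025],[0,0,0],1],[[0,0,-0.03],[0,0,0],1],[[-0.015,0,-0.03],[0,0,0],1]]'
python3 -m inch '[[[-0.025,0,-0.02],[0,0.1,0],1],[[-0.02,0,-0.02],[0,0.14,0],1],[[0,0,-0.02],[0,0.14,0],1],[[0,0,0],[0,0.14,0],1],[[0,0,0],[0,0.14,0],1],[[0,0,0],[0,0.14,0],1],[[0,0,0],[0,0.08,0],1],[[0,0,0],[0,0,0],1]]'
python3 - <<'E'
from h import *
p,R,s=tool();print(p.round(4),s["joint_pos"])
w,d=manip.grab_frame("wrist");b,db=manip.grab_frame("side")
for c in("wrist","side"):
 for l in("spacer","hole_mouth"):
  for r in manip.look_for(c,l):print(c,l,round(r["score"],2),np.round(r["point"],3))
Q=wcloud(d);o=np.array([.511,.053,0])
m=(abs((Q-o)@Z)<.05)&(abs((Q-o)@X)<.03)&(Q[...,2]>.062)&(Q[...,2]<.1)
q=Q[m];a=(q-o)@Z;bb=(q-o)@X
print(m.sum(),np.percentile(a,[0,1,99,100]).round(4))
for lo,hi in((-.03,-.02),(-.016,.016),(.02,.03)):
  k=(a>lo)&(a<hi)
  for x in np.arange(-.027,.027,.006):
    kk=k&(bb>x)&(bb<x+.006);print(round(x*1000+3),kk.sum(),np.round(np.median(q[kk][:,2])*1000,1) if kk.any() else '',end=' | ')
  print()
u=fish([.511,.053,.06]).astype(int);print(u)
x,y=np.clip(u,60,(580,340));a1=cv2.resize(w[y-60:y+60,x-60:x+60],(400,400),interpolation=2)
x,y=proj("side",[.511,.053,.06]).astype(int);b1=cv2.resize(b[y-40:y+40,x-40:x+40],(400,400),interpolation=2)
save("crop4.png",np.hstack([a1,b1]))
E
```

```text
time: 17.85
tool_pos: [0.5305, 0.1237, 0.1387]
tool_rot: [0.253, 0.727, 0.539, -0.343]
contact_force: [1.1, 0.1, -0.1]
gripper_width: 1.002
grasp_force: 0.0
time: 18.65
tool_pos: [0.5341, 0.1319, 0.2164]
tool_rot: [0.0, 0.804, 0.594, 0.001]
contact_force: [0.4, -0.0, 0.3]
gripper_width: 1.0
grasp_force: 0.0
[0.5341 0.1319 0.2164] [ 1.06804387e-01 -9.91526370e-02  1.82953518e+00  1.63416878e-05
  1.40956218e+00  4.05236458e-01]
wrist spacer 0.75 [0.463 0.191 0.028]
wrist spacer 0.74 [0.349 0.128 0.05 ]
wrist spacer 0.66 [0.514 0.063 0.075]
wrist hole_mouth 0.89 [0.457 0.198 0.025]
wrist hole_mouth 0.86 [0.347 0.13  0.053]
side spacer 0.78 [0.331 0.137 0.05 ]
side spacer 0.7 [0.505 0.064 0.078]
side spacer 0.68 [0.454 0.198 0.033]
side hole_mouth 0.81 [0.331 0.14  0.054]
side hole_mouth 0.54 [0.454 0.202 0.026]
2308 [-0.0294 -0.0283  0.0265  0.0271]
-24 100 69.7 | -18 85 77.3 | -12 62 81.5 | -6 55 83.4 | 0 49 83.6 | 6 39 82.2 | 12 19 79.5 | 18 11 75.5 | 24 0  | 
-24 0  | -18 297 73.4 | -12 199 75.4 | -6 193 75.6 | 0 183 75.8 | 6 183 76.1 | 12 116 76.1 | 18 0  | 24 0  | 
-24 80 69.5 | -18 69 77.6 | -12 48 81.5 | -6 46 83.4 | 0 41 83.4 | 6 28 82.5 | 12 15 79.5 | 18 8 75.0 | 24 0  | 
[324 272]
```

View pics/crop4.png

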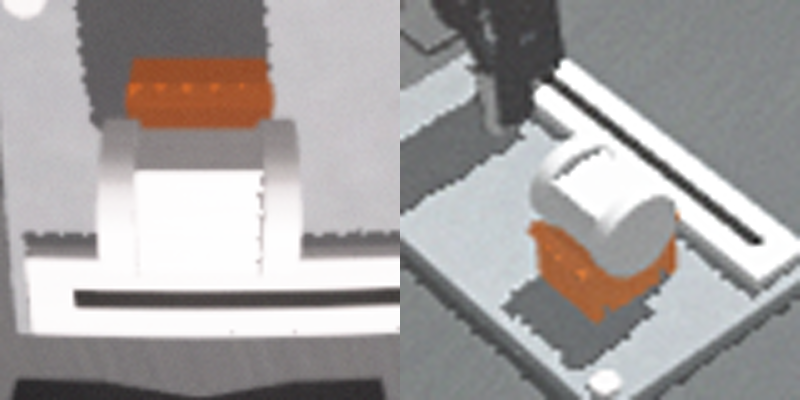

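The waist flat now lies level on top and is plain. The hole should face sideways, toward the track. I'll go to the -y side, tilt +45° and check with the wrist camera.

```bash
python3 -m inch '[[[-0.015,0,0],[0,0,0],1],[[-0.025,0,0],[0,0,0],1],[[-0.025,0,0],[0,0,0],1],[[-0.03,0,0],[0,0,0],1],[[-0.03,0,0],[0,0,0],1],[[-0.025,0,0],[0,0,0],1],[[-0.014,0,0],[0,0,0],1]]'
python3 -m inch '[[[0,0,0],[0,0.1,0],1],[[0,0,0],[0,0.14,0],1],[[0,0,0],[0,0.14,0],1],[[0,0,0],[0,0.14,0],1],[[0,0,0],[0,0.14,0],1],[[0,0,0],[0,0.125,0],1],[[0,0,0],[0,0,0],1],[[0,0,0],[0,0,0],1]]'
python3 d.py 45 .510 .0533 .060
python3 - <<'E'
from h import *
w,d=manip.grab_frame("wrist")
for r in manip.look_for("wrist","hole_mouth"):print(round(r["score"],2),np.round(r["point"],3),fish(r["point"]).round())
u=fish([.511,.053,.06]).astype(int);print(u)
x,y=np.clip(u,60,(580,340));save("crop5.png",cv2.resize(w[y-50:y+50,x-50:x+50],(400,400),interpolation=2))
E
```

```text
time: 19.65
tool_pos: [0.4854, -0.0258, 0.2148]
tool_rot: [0.0, 0.804, 0.594, -0.0]
contact_force: [0.3, -0.6, -0.7]
gripper_width: 1.004
grasp_force: 0.0
time: 20.45
tool_pos: [0.4861, -0.0243, 0.2146]
tool_rot: [-0.227, 0.743, 0.549, 0.306]
contact_force: [0.1, -0.1, -0.3]
gripper_width: 0.999
grasp_force: 0.0
joints [-0.581 -0.212  2.062  0.744  1.566 -0.394] [ 0.4861 -0.0243  0.2146] turn now [ 0.  44.9  0. ]
grasp now [ 0.4874 -0.0202  0.2103]
shift tool [-0.0515  0.0003  0.1608] turn [-0.0004  0.0024 -0.0011]
0.88 [0.339 0.114 0.051] [163. 234.]
0.62 [0.456 0.188 0.023] [252. 170.]
0.58 [0.51  0.05  0.077] [324. 237.]
[323 240]
```

View pics/crop5.png

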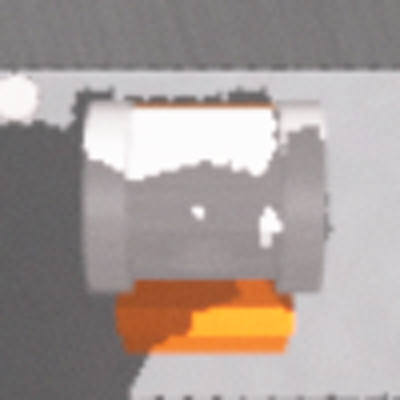

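```bash
python3 -m inch '[[[-0.013,0,0.013],[0,0,0],1],[[-0.02,0,0.02],[0,0,0],1],[[-0.0185,0,0.017],[0,0,0],1],[[0,0,0],[0,0,0],1],[[0,0,0],[0,0,0],1]]'
python3 d.py 45 .510 .0533 .060
python3 - <<'E'
from h import *
w,d=manip.grab_frame("wrist")
K,R,t=cam("wrist");c=-R.T@t;print("cam",c.round(3),"elev X,z of view",((c-[.51,.053,.06])@X).round(3),c[2]-.06)
for r in manip.look_for("wrist","hole_mouth"):print(round(r["score"],2),np.round(r["point"],3),fish(r["point"]).round())
Q=wcloud(d);o=np.array([.510,.0533,0])
a=(Q-o)@Z;bb=(Q-o)@X
for nm,lo,hi in(("edge",-.017,-.012),("mid",-.005,.005)):
  m=(a>lo)&(a<hi)&(abs(bb)<.03)&(Q[...,2]>.045)&(Q[...,2]<.09)
  o2=np.argsort(bb[m]);print(nm,[(round(x*1000),round(z*1000)) for x,z in zip(bb[m][o2][::12],Q[...,2][m][o2][::12])])
u=fish([.511,.053,.06]).astype(int);print(u)
x,y=np.clip(u,60,(580,340));save("crop6.png",cv2.resize(w[y-60:y+60,x-60:x+60],(480,480),interpolation=2))
E
```

```text
time: 21.05
tool_pos: [0.4858, -0.0243, 0.1429]
tool_rot: [-0.228, 0.743, 0.55, 0.307]
contact_force: [-0.1, -0.2, 0.3]
gripper_width: 0.998
grasp_force: 0.0
joints [-0.582 -0.108  2.104  0.751  1.461 -0.496] [ 0.4858 -0.0243  0.1429] turn now [ 0.1 45.  -0. ]
grasp now [ 0.487  -0.0203  0.1387]
shift tool [-0.0011  0.0007  0.1101] turn [-0.0016  0.0001 -0.0001]
cam [ 0.476 -0.06   0.275] elev X,z of view 0.118 0.21487226833252904
0.93 [0.339 0.11  0.051] [132. 205.]
0.69 [0.548 0.323 0.036] [292.  47.]
0.59 [0.511 0.044 0.076] [327. 205.]
0.55 [0.455 0.187 0.025] [240. 132.]
edge [(-21, 73), (-16, 77), (-13, 79), (-11, 83), (-10, 83), (-9, 78), (-7, 80), (-6, 78), (-5, 79), (-3, 79), (-1, 79), (0, 77), (2, 79), (3, 79), (4, 86), (5, 80), (6, 78), (8, 79), (9, 79), (10, 85), (11, 79), (13, 82), (14, 80), (15, 72), (15, 61), (16, 56), (16, 66), (16, 77), (16, 70), (16, 79), (16, 72), (16, 57), (17, 52), (18, 80), (19, 48), (20, 48), (21, 49), (22, 74), (23, 69), (24, 54), (27, 55), (28, 56), (29, 54), (30, 53)]
mid [(-17, 77), (-15, 79), (-15, 77), (-14, 79), (-13, 79), (-12, 79), (-11, 79), (-10, 78), (-9, 78), (-8, 78), (-8, 78), (-7, 78), (-6, 79), (-5, 78), (-4, 79), (-3, 79), (-3, 78), (-2, 79), (-1, 79), (0, 79), (0, 78), (1, 79), (2, 78), (2, 79), (3, 78), (4, 78), (5, 78), (5, 80), (6, 79), (6, 80), (7, 55), (7, 54), (8, 79), (8, 78), (8, 54), (9, 53), (9, 79), (10, 56), (10, 79), (10, 78), (11, 79), (11, 57), (11, 54), (12, 55), (12, 55), (13, 79), (13, 54), (14, 54), (14, 79), (14, 54), (15, 80), (15, 54), (15, 78), (15, 78), (16, 75), (16, 53), (16, 77), (16, 56), (16, 51), (16, 51), (17, 50), (17, 46), (18, 48), (19, 48), (21, 50), (23, 52), (24, 53), (26, 55), (26, 54), (27, 56), (28, 56), (28, 55), (29, 54), (29, 54)]
[322 205]
```

View pics/crop6.png

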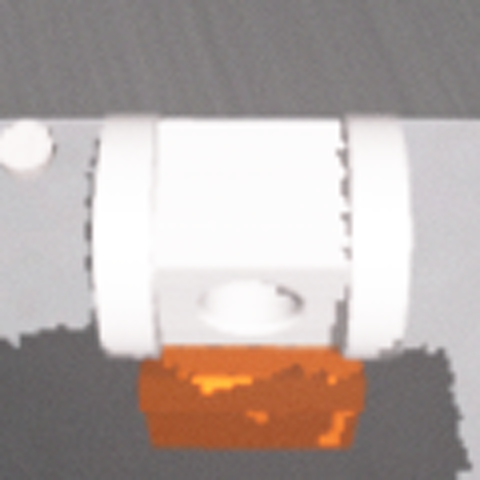

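The crop shows the hole mouth at (250,303), on the track-side flat, with the top flat level. It needs a turn of -90° about tool y. I'll advance and grip.

```bash
python3 -m inch '[[[-0.001,0.0007,0.02],[0,0,0],1],[[0,0,0.025],[0,0,0],1],[[0,0,0.025],[0,0,0],1],[[0,0,0.02],[0,0,0],1],[[0,0,0.012],[0,0,0],1],[[0,0,0.008],[0,0,0],1],[[0,0,0],[0,0,0],1],[[0,0,0],[0,0,0],0.9]]'
python3 d.py 45 .510 .0533 .060
```

```text
time: 21.95
tool_pos: [0.5097, 0.048, 0.0655]
tool_rot: [-0.227, 0.743, 0.55, 0.308]
contact_force: [0.5, -0.1, -0.2]
gripper_width: 0.903
grasp_force: 0.0
joints [-0.422  0.032  2.128  0.834  1.244 -0.516] [0.5097 0.048  0.0655] turn now [-0.1 45.  -0. ]
grasp now [0.511  0.0521 0.0612]
shift tool [-0.0002 -0.0013  0.0015] turn [0.0011 0.0005 0.001 ]
```

```bash
python3 -m inch '[[[0,0,0],[0,0,0],0.6],[[0,0,0],[0,0,0],0],[[0,0,0],[0,0,0],0],[[0,0,0],[0,0,0],0],[[0,0,0],[0,0,0],0],[[0.007,0,-0.007],[0,0,0],0],[[0.014,0,-0.014],[0,0,0],0],[[0.02,0,-0.02],[0,0,0],0]]'
python3 -m inch '[[[0.025,0,-0.025],[0,0,0],0],[[0.025,0,-0.025],[0,0,0],0],[[0.025,0,-0.025],[0,0,0],0],[[0.025,0,-0.025],[0,0,0],0],[[0.015,0,-0.015],[0,0,0],0],[[0,0,0],[0,0,0],0]]'
python3 -m inch '[[[0,0,0],[0,-0.07,0],0],[[0,0,0],[0,-0.14,0],0],[[0,0,0],[0,-0.14,0],0],[[0,0,0],[0,-0.14,0],0],[[0,0,0],[0,-0.14,0],0],[[0,0,0],[0,-0.14,0],0],[[0,0,0],[0,-0.14,0],0],[[0,0,0],[0,-0.14,0],0]]'
python3 -m inch '[[[0,0,0],[0,-0.14,0],0],[[0,0,0],[0,-0.14,0],0],[[0,0,0],[0,-0.14,0],0],[[0,0,0],[0,-0.07,0],0],[[0,0,0],[0,-0.03,0],0],[[0,0,0],[0,0,0],0],[[0,0,0],[0,0,0],0]]'
python3 d.py -45 .51 .0533 .25
python3 - <<'E'
from h import *
p,R,s=tool();c=p+R.apply([0,0,.006])
a,da=manip.grab_frame("top");b,db=manip.grab_frame("side")
for n in("top","side"):
  for l in("hole_mouth","lock_grip"):
    for r in manip.look_for(n,l):print(n,l,round(r["score"],2),np.round(r["point"],3))
x,y=proj("top",c).astype(int);a1=cv2.resize(a[y-30:y+30,x-30:x+30],(400,400),interpolation=2)
x,y=proj("side",c).astype(int);b1=cv2.resize(b[y-40:y+40,x-40:x+40],(400,400),interpolation=2)
save("crop7.png",np.hstack([a1,b1]))
for n,d in(("top",da),("side",db)):
  Q=cloud(n,d)-c;u,v=Q@Z,Q@X
  m=(abs(u)<.015)&(abs(v)<.014)&(Q[...,2]>.008)&(Q[...,2]<.03)&(np.hypot(u,v)>.01);q=np.c_[v[m],u[m],np.ones(m.sum())]
  if m.sum()>10:
    k=np.linalg.lstsq(q,Q[...,2][m],rcond=None)[0];print(n,m.sum(),"slopes deg X,Z",np.degrees(np.arctan(k[:2])).round(1),"h",k[2].round(4))
E
```

```text
time: 22.75
tool_pos: [0.5073, 0.0493, 0.1214]
tool_rot: [-0.23, 0.743, 0.549, 0.306]
contact_force: [0.1, -0.1, -2.0]
gripper_width: 0.644
grasp_force: 63.7
time: 23.35
tool_pos: [0.5102, 0.0483, 0.2887]
tool_rot: [-0.225, 0.742, 0.551, 0.309]
contact_force: [-1.6, -0.0, -1.9]
gripper_width: 0.649
grasp_force: 63.7
time: 24.15
tool_pos: [0.5084, 0.0488, 0.2831]
tool_rot: [0.079, 0.796, 0.59, -0.11]
contact_force: [0.5, -0.9, -3.3]
gripper_width: 0.643
grasp_force: 63.6
time: 24.85
tool_pos: [0.5089, 0.0483, 0.2846]
tool_rot: [0.227, 0.743, 0.55, -0.308]
contact_force: [-0.8, 0.3, -1.5]
gripper_width: 0.649
grasp_force: 63.7
joints [ 0.25   0.034  1.71  -0.67   1.814  0.522] [0.5089 0.0483 0.2846] turn now [  0.1 -44.9  -0. ]
grasp now [0.5077 0.0442 0.2804]
shift tool [ 0.0281 -0.0004  0.0149] turn [-0.0009 -0.0009  0.0008]
top hole_mouth 0.89 [0.509 0.039 0.291]
top hole_mouth 0.89 [0.334 0.124 0.049]
top lock_grip 0.87 [ 0.254 -0.171  0.075]
top lock_grip 0.71 [ 0.634 -0.014  0.097]
side hole_mouth 0.8 [0.458 0.202 0.029]
side hole_mouth 0.67 [0.484 0.038 0.297]
side hole_mouth 0.58 [0.333 0.14  0.052]
side lock_grip 0.72 [ 0.623 -0.033  0.097]
side lock_grip 0.67 [ 0.247 -0.179  0.071]
top 105 slopes deg X,Z [ 1. -1.] h 0.0139
side 30 slopes deg X,Z [-3.5  2. ] h 0.014
```

View pics/crop7.png

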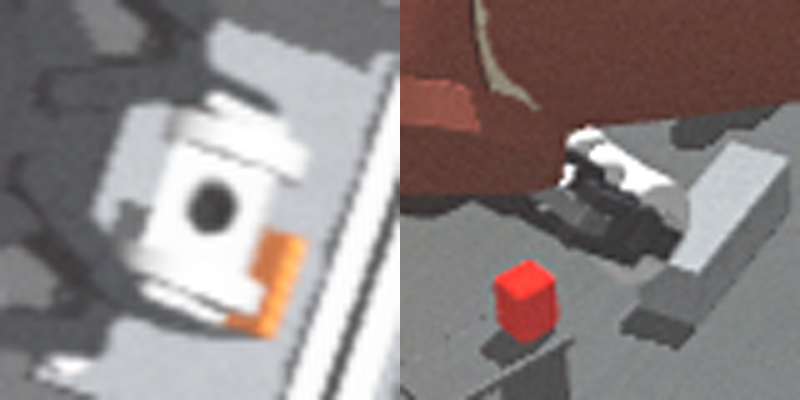

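The top crop shows the dark hole at (212,207), facing straight up, with the flat level to within about 1–3° and the lock still open. Handing in.

```bash
python3 -m inch '[[[0,0,0],[0,0,0],0],[[0,0,0],[0,0,0],0],[[0,0,0],[0,0,0],0]]'; python3 -c "
from plant import manip;print(manip.job_done())"
```

```text
time: 25.45
tool_pos: [0.5091, 0.0485, 0.2854]
tool_rot: [0.228, 0.743, 0.55, -0.307]
contact_force: [0.2, -0.4, -1.8]
gripper_width: 0.65
grasp_force: 63.7
the job is handed in; nothing more can be done
None
```

I handed the job in at about 25 s: the lock is at its end stop and the spacer is held still, hole-up to within about 3°, roughly 28 cm above the bench over its cradle; the hand-in returned no verdict.

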